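# Set out the handlamp and a circuit card for inspection

### The arm

A 6-joint arm with a two-finger parallel gripper is mounted at the origin on the work surface. World frame = base frame: x ahead of the robot, y to its left, z up, the work surface at z = 0. Lengths are in m, angles in rad, forces in N, time in s.
With the tool pointing down it reaches from about 0.25 to 0.85 m from the base axis. Payload 12.5 kg.
Tool frame: the origin (TCP) lies on the centre line of the jaws, within the pads' length; the fingertips stand 19 mm ahead of it and the grasp point (between the pads) is the TCP; z points along the fingers, y is the line along which they close (so a half turn about z gives the same grasp; the last joint's range is limited). The gripper opens to 93 mm and grips with 3 to 60 N. Pads are 15 mm wide; open, the fingers measure 128 mm over their backs; the gripper's body (75 mm by 188 mm) begins 65 mm behind the grasp point.
Start: joints at [1.052, 0.351, 1.652, -0, 1.139, -0.085], TCP at [0.231, 0.499, 0.238] pointing down, gripper open.
Joint ranges: [-2.75, 2.75], [-0.79, 2.1], [0.01, 2.65], [-1.57, 4.71], [0.07, 3.14], [-2.87, 2.87]. Speed limits (rad/s): [2.22, 2.22, 2.79, 3.14, 3.14, 3.14].

### API

Orientations are given as a 3x3 rotation matrix whose columns are the frame's x, y, z axes.
In Python, from cell import * gives the robot as it stands.
- The arm moves only by the tool apply_moves, never from a script. Its argument "series" is a list that holds one entry, the list of rows, each a list of 5 numbers: the opening, from 0 (shut) to 1 (fully open), then the shift along the tool's x, y, z in m, then the turn about the tool's z in degrees. In form: [[[jaw, x, y, z, spin], ...]]. A call has 1 to 20 rows; each row is the pose to reach, as a shift and turn from the pose commanded when the call began, along the tool's axes at that moment; what a row does not reach only later rows make up. A row lasts 1/12 s, in which the tool goes at most 41.7 mm and 7.16 degrees, less where a joint would pass 70% of its speed; a pose out of reach is approached as far as the arm can. A call with a gripper value outside its range is refused whole. The fingers move at their own pace and stop on an object; "grip_force" is the grip in N (left out, the last holds). Time passes only in rows, so rows that repeat a pose let the fingers close. It gives the time, the measured TCP pose, the force, the opening and the grip force at its end, in the units of the state.
- read_state(): the state, without advancing time (a new reading comes with each control period).
- get_image(name): name is "side" or "top"; returns a dict with "color" (400x640x3 uint8, red, green, blue), "K" (3x3 intrinsics, pixels), "pose" (4x4, takes a point from camera to world coordinates). Camera axes: x right, y down, z forward; pixel columns grow to the right and rows downward; lengths in m; the calibration is good to about 2 mm. A picture is of the moment at which its call begins. There is no depth.
- finish_job(): hands the job in; it is judged then, once.
The state is a dict: "time_s": time; "qpos": joint angles; "joint_vel": joint speeds; "tau": joint torques, N m; "tcp_pos": TCP position; "tcp_rot": TCP orientation; "contact_force": force on the tool from outside, world axes, zero at the start; "wrist_torque": the same for the moment, N m; "width": finger opening in m; "gripper_force": force on a finger pad.
Only numpy, scipy, OpenCV 4.12 (cv2) and the standard library are available. Lean on these libraries where they do the work, as an engineer would, in place of code of your own. Each camera call takes 0.05 s, during which the arm holds its last target. There are 200 camera calls.

### The job

Get a circuit card ready for inspection. First draw the handlamp out of its leaning dock and set it down gently, upright, in the middle of the black rubber mat on the marble slab; then slide the tall card (the one with the metal grip rail) up out of its slotted rack and stand it gently on the small easel beside the lamp, its lower edge in the trough and centred, leaning back against the two struts. Leave the lower cards and everything else on the bench where they are.

Things in the scene. Friction and masses are not known exactly. Their poses are not given: they have to be found in the camera images.
- lamp: Square work lantern, black and white with a steel bail handle on top. Origin at the centre of its underside, z up along the lamp. 60 x 60 mm; black base to 70 mm height, white diffuser (54 mm diameter) to 104 mm, square cap to 112 mm, top of handle 156 mm. About 0.45 kg. It starts in the dock, leaning 30 degrees, handle towards the dock's -x (the robot's side).
- lamp_grip (a point): Centre of the lamp's handle bar, 150 mm above the lamp's underside. The bar is 12 mm square in section and runs 74 mm along the lamp's y axis between two posts (58 mm clear between them); 32 mm of free height between bar and cap. Same axes as the lamp.
- dock: Fixed grey lamp dock, base plate 150 x 90 x 10 mm, about 90 mm high. Origin on the table below the pocket. Square pocket, 65 mm inside, axis leaning 30 degrees from vertical towards the dock's -x; walls 35 mm deep along that axis, backrest on the -x side 75 mm. The lamp has 2.5 mm play a side and must be drawn about 40 mm along its own axis to come free.
- card: The tall circuit card: green, 4 mm thick (its x axis), 100 mm wide (y), 110 mm high (z), with an aluminium grip rail along the top edge. Origin at the middle of its lower edge. Chips stand up to 7 mm proud of the +x face below 60 mm height. 0.14 kg. It starts upright in one of the three slots of the rack.
- card_grip (a point): Centre of the card's grip rail, 102 mm above the lower edge, same axes as the card. The rail is 10 mm thick (x), 90 mm long (y), 16 mm high (z).
- rack: Fixed aluminium and black card rack, 130 x 126 mm, 70 mm high, origin under its centre. Three upright slots 40 mm apart along its x (at -40, 0, +40 mm), each 7 mm wide, guiding the cards' side edges up to 70 mm height; the cards stand on its floor at 8 mm height, their faces along x.
- slab: Fixed marble slab on the bench, 200 (x) x 320 (y) x 12 mm, origin under its centre. The easel and the mat are on it, one on each half.
- mat: Fixed black rubber mat 110 x 110 x 3 mm on the slab, where the lamp is to stand. Origin at the centre of its underside.
- easel: Fixed dark steel easel on the slab, base plate 90 x 110 x 8 mm, origin on the slab's top. Two struts (16 mm wide, at y = +-38 mm, open between) lean back 25 degrees from vertical towards -x, 64 mm long, top 66 mm above the slab. Their front faces look to +x and meet the base plate's top at x = 0. A lip 10 mm high closes the trough on the +x side, inner face at x = 14 mm.
- easel_foot (a point): Middle of the trough's floor, at easel x = 7 mm, y = 0, height 8 mm above the slab; easel's axes. The card's lower edge stands here across the trough, along y, and the card leans to -x.
- low_card_a: Lower green card without rail, 66 mm high, in another slot of the rack; to be left.
- low_card_b: Lower green card without rail, 60 mm high, in another slot of the rack; to be left.
- tin: Flat round brass-coloured solder tin with a white lid, 44 mm diameter, 24 mm high, on the slab's far edge between easel and mat; to be left. Origin under its centre.
- mug: White mug, 76 mm diameter, 90 mm high; to be left. Origin under its centre.
- spool: Grey spool of copper wire, 60 mm diameter, 42 mm high; to be left. Origin under its centre.
- bottle: White bottle, 48 mm diameter, 130 mm high; to be left. Origin under its centre.
- bin: Blue open parts bin 90 x 140 x 50 mm; to be left. Origin under its centre.
There are look-alikes about, which are no part of the job. What is shaped like the card but pink is not meant.

How it is judged:
By the outcome, as a careful person would: the job done as asked, in the order asked, and still so for the second after the job is handed in, with the robot touching nothing.
It also fails if it takes over 64 s, if anything falls off the work surface, if the arm or the gripper's body presses on something with over 40 N, if the wrist force passes 120 N, or if a joint passes its speed limit or range.

## Working session

There is one attempt and no reset: what is moved stays moved. The work goes in short steps, Python scripts to look and compute and a tool call to move; the robot and the scene stay as the last step left them, time stands still between calls to the robot, and variables do not carry over. Pictures are saved under pics/ and viewed, at most 10 in all, crops included, and the job is handed in when it is done.

Besides the shell and the picture viewer there is one more tool, called after "Emit:" as name(argument=value, ...), one argument or row to a line, values as JSON. apply_moves: Moves the arm, as the interface text tells. Its arguments: {"type":"object","properties":{"series":{"type":"array","items":{"type":"array","items":{"type":"array","items":{"type":"number"}}}},"grip_force":{"type":"number"}},"required":["series"]}

```bash
ls; mkdir -p pics
python3 - <<'E'
from cell import *
import cv2,numpy as np
for n in ("side","top"):
    d=get_image(n); cv2.imwrite(f"pics/{n}0.png",d["color"][:,:,::-1]); np.savez(f"pics/{n}0.npz",**d)
    print(n,d["K"].tolist(),np.round(d["pose"],4).tolist())
s=read_state();print({k:np.round(v,3).tolist() for k,v in s.items()})
E
```

```text
pics
side [[369.87398104100475, 0.0, 315.81871955862067], [0.0, 369.87398104100475, 196.34835918172402], [0.0, 0.0, 1.0]] [[0.9157, -0.2822, 0.2862, 0.2792], [-0.4016, -0.6712, 0.623, -0.6865], [0.0163, -0.6854, -0.728, 0.895], [0.0, 0.0, 0.0, 1.0]]
top [[443.1870451372608, 0.0, 318.8467992356263], [0.0, 443.1870451372608, 196.31084955399967], [0.0, 0.0, 1.0]] [[-0.0055, -0.995, 0.0994, 0.4858], [-0.9999, 0.0071, 0.0157, -0.0545], [-0.0163, -0.0993, -0.9949, 1.1894], [0.0, 0.0, 0.0, 1.0]]
{'time_s': 0.1, 'qpos': [1.052, 0.351, 1.652, -0.0, 1.139, -0.085], 'joint_vel': [-0.001, -0.002, 0.0, 0.001, 0.001, 0.0], 'tau': [0.001, -49.802, -28.571, 0.07, 0.024, -0.0], 'tcp_pos': [0.231, 0.499, 0.237], 'tcp_rot': [[-0.907, 0.42, -0.001], [0.42, 0.907, -0.001], [0.0, -0.001, -1.0]], 'contact_force': [-0.762, 0.676, 0.581], 'wrist_torque': [-0.068, 0.021, 0.016], 'gripper_force': 0.0, 'width': 0.093}
```

View pics/side0.png

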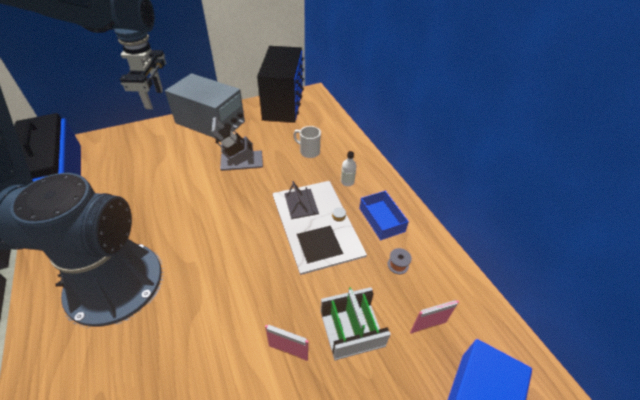

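View pics/top0.png

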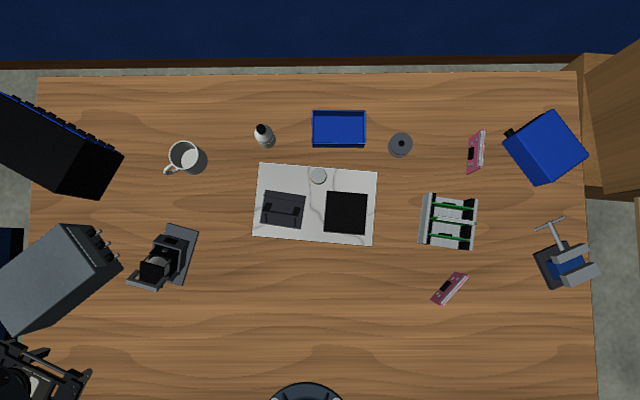

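Side view: dock and lamp at about (238,145), slab (318,225), rack (355,322). Top view: dock (165,260), slab (315,205) with mat (345,213) and easel (283,209), rack (448,222). Pink cards are decoys. I'll zoom in next.

Run:
```python
import cv2,numpy as np
t=cv2.imread("pics/top0.png");s=cv2.imread("pics/side0.png")
def c(im,x,y,w,h,f): return cv2.resize(im[y:y+h,x:x+w],None,fx=f,fy=f,interpolation=cv2.INTER_CUBIC)
A=np.hstack([c(t,120,215,80,80,5),c(t,410,182,80,80,5)])
B=np.hstack([c(s,200,105,80,40,5),c(s,312,285,80,40,5)])
B=np.hstack([c(s,205,113,66,66,4),c(s,315,285,78,66,4),np.zeros((264,800-264-312,3),np.uint8)])
cv2.imwrite("pics/z1.png",np.vstack([A[:, :800],B])[:600] if 0 else cv2.resize(np.vstack([A,B]),(722,599)))
cv2.imwrite("pics/z2.png",np.hstack([c(t,245,155,140,95,5)]))
```

```text
(no output)
```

View pics/z1.png

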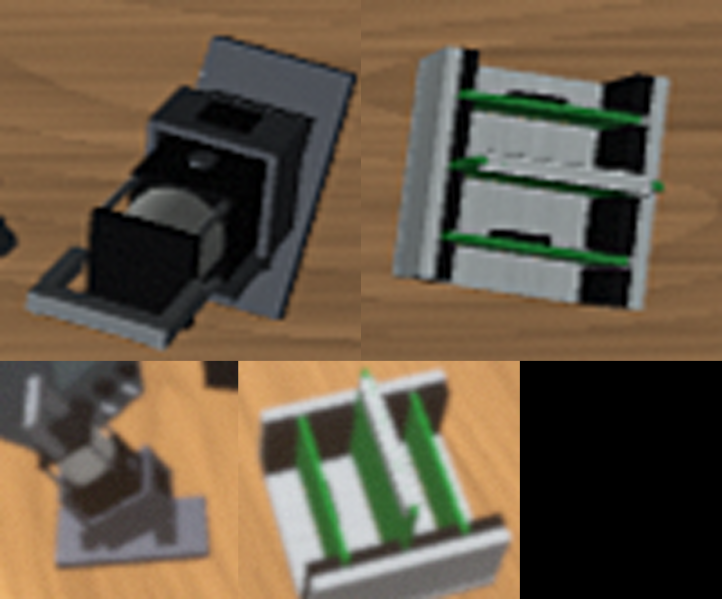

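View pics/z2.png

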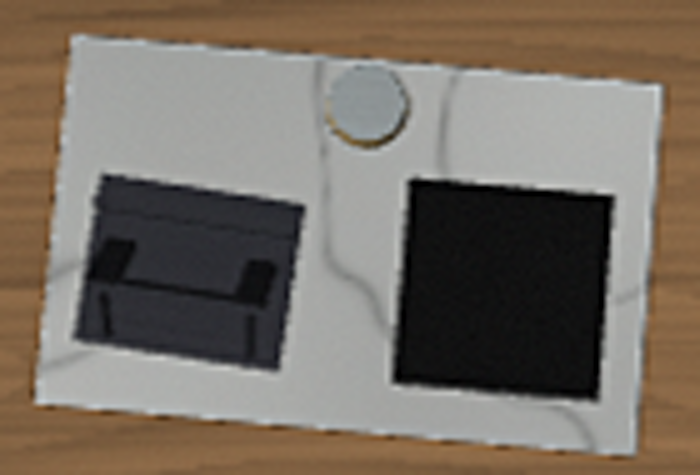

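Tall card in the middle slot at top px ≈(468,220) with its rail. The lamp handle bar is at ≈(142,285) in the top view. The easel struts lean towards the image bottom, i.e. towards the robot. Next I'll take enlarged crops to read edges.

```bash
cat > h.py <<'E'
import numpy as np,cv2
D={n:dict(np.load(f"pics/{n}0.npz")) for n in("top","side")}
def ray(n,p,D=D):
    d=D[n];r=d["pose"][:3,:3]@np.linalg.solve(d["K"],[p[0],p[1],1]);return d["pose"][:3,3],r
def cast(n,p,z,D=D):
    o,r=ray(n,p,D);return o+r*(z-o[2])/r[2]
def tri(pt,ps,D=D):
    (a,u),(b,v)=ray("top",pt,D),ray("side",ps,D);u=u/np.linalg.norm(u);v=v/np.linalg.norm(v)
    s,t=np.linalg.lstsq(np.c_[u,-v],b-a,rcond=None)[0]
    return (a+u*s+b+v*t)/2,np.linalg.norm(a+u*s-b-v*t)
def proj(n,X,D=D):
    d=D[n];c=d["pose"][:3,:3].T@(np.array(X)-d["pose"][:3,3]);q=d["K"]@c;return q[:2]/q[2]
E
python3 - <<'E'
from h import *
t=cv2.imread("pics/top0.png");s=cv2.imread("pics/side0.png")
def c(im,x,y,g): return cv2.resize(np.clip(im[y:y+37,x:x+50].astype(float)*g,0,255).astype(np.uint8),(400,296),interpolation=cv2.INTER_CUBIC)
cv2.imwrite("pics/z3.png",np.vstack([np.hstack([c(t,258,187,2.5),c(t,122,256,2)]),np.hstack([c(s,205,113,2),c(t,428,200,1.2)])]))
im=t.astype(int);mx=im.max(2);mn=im.min(2)
def rect(m,z,roi):
    k=np.zeros(m.shape,np.uint8);x,y,w,h=roi;k[y:y+h,x:x+w]=m[y:y+h,x:x+w]*255
    q,_=cv2.findContours(k,0,1);q=max(q,key=cv2.contourArea)
    P=np.float32([cast("top",p[0],z)[:2] for p in q]);r=cv2.minAreaRect(P);print(np.round(r[0],4),np.round(r[1],4),round(r[2],1))
rect((mn>110)&(mx-mn<40),.012,(245,155,140,95))   # slab
rect(mx<45,.015,(320,185,52,56))                 # mat
rect((mx<100),.02,(255,185,55,50))               # easel plate
rect((abs(im[:,:,0]-im[:,:,2])<25)|(im[:,:,1]>im[:,:,2]+25),.07,(412,185,72,75)) # rack top
E
```

```text
[ 0.5851 -0.0247] [0.3205 0.1989] 84.7
[ 0.5602 -0.1057] [0.1072 0.1079] 84.6
[0.5697 0.0607] [0.1096 0.0898] 80.8
[ 0.5334 -0.3603] [0.1413 0.1316] 81.3
```

View pics/z3.png

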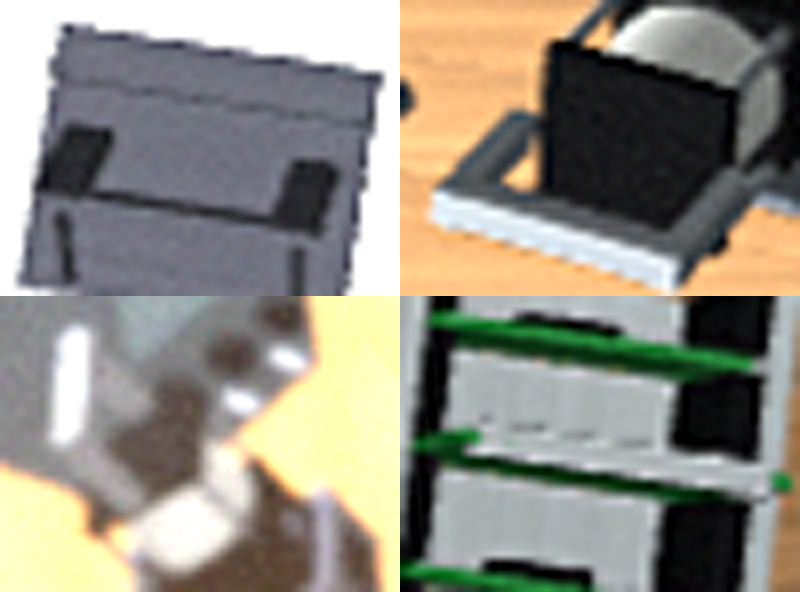

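Crop reading:
- **Easel:** strut front bases lie along (68,125)–(335,168).
- **Handle:** the bar's top face runs (431,203)–(678,273) in the top crop and (75,325)–(65,440) in the side crop.
- **Card:** the rail runs from about (475,440) to (770,482), and its chips peek out on the +x side.

Next I'll turn these pixels into points.

Run:
```python
from h import *
f=lambda ox,oy,X,Y:(ox+(X+.5)/8-.5,oy+(Y+.5)/8-.5)
h=lambda X,Y:f(122,256,X-400,Y)
s=lambda X,Y:f(205,113,X,Y-296)
for a,b in(((431,203),(75,328)),((678,273),(65,440)),((554,238),(70,384))):
    p=tri(h(*a),s(*b));print("bar top",np.round(p[0],4),round(p[1],4))
e=lambda X,Y:f(258,187,X,Y)
for p in((68,125),(110,130),(288,160),(335,168)): print("strut base",np.round(cast("top",e(*p),.02),4))
for p in((60,78),(370,125)): print("lip",np.round(cast("top",e(*p),.03),4))
r=lambda X,Y:f(428,200,X-400,Y-296)
for p in((475,440),(770,482),(622,459)): print("rail",np.round(cast("top",r(*p),.118),4))
# dock base plate corners (z1 crop, 4.5125/px, offset 120,215)
d=lambda X,Y:(120+X/4.5125-.4,215+Y/4.5125-.4)
for p in((213,37),(357,75),(280,318)): print("dock plate",np.round(cast("top",d(*p),.01),4))
```

```text
bar top [0.3968 0.405  0.1688] 0.0007
bar top [0.3761 0.3348 0.1652] 0.0001
bar top [0.3864 0.3704 0.1661] 0.0004
strut base [0.588  0.1041 0.02  ]
strut base [0.5863 0.0901 0.02  ]
strut base [0.5759 0.031  0.02  ]
strut base [0.5731 0.0154 0.02  ]
lip [0.6027 0.1055 0.03  ]
lip [0.5865 0.0033 0.03  ]
rail [ 0.5395 -0.3217  0.118 ]
rail [ 0.5263 -0.4095  0.118 ]
rail [ 0.5335 -0.3656  0.118 ]
dock plate [0.5354 0.371  0.01  ]
dock plate [0.5124 0.2848 0.01  ]
dock plate [0.3712 0.327  0.01  ]
```

```bash
cat >> h.py <<'E'
def go(x,y,z,yaw=None):
    from cell import read_state
    s=read_state();R=np.array(s["tcp_rot"]);p=np.array(s["tcp_pos"]);y0=np.degrees(np.arctan2(R[1,1],R[0,1]))
    sp=0 if yaw is None else -((yaw-y0+90)%180-90)
    print("t",s["time_s"],"pos",p.round(4),"yaw",round(y0,2),"shift mm",(R.T@(np.array([x,y,z])-p)*1e3).round(1),"spin",round(sp,2),"F",np.round(s["contact_force"],1),"w",round(float(s["width"]),4))
E
python3 -c "
from h import *
go(.389,.370,.235,-16.3)"
```

```text
t 0.1 pos [0.231  0.4988 0.2372] yaw 65.14 shift mm [-197.5  -50.5    2.2] spin 81.44 F [-0.8  0.7  0.6] w 0.093
```

Emit:
apply_moves(
  series=[
    [[0.34,-0.1975,-0.0505,0.002,81.4],[0.34,-0.1975,-0.0505,0.002,81.4],[0.34,-0.1975,-0.0505,0.002,81.4],[0.34,-0.1975,-0.0505,0.002,81.4],[0.34,-0.1975,-0.0505,0.002,81.4],[0.34,-0.1975,-0.0505,0.002,81.4],[0.34,-0.1975,-0.0505,0.002,81.4],[0.34,-0.1975,-0.0505,0.002,81.4],[0.34,-0.1975,-0.0505,0.002,81.4],[0.34,-0.1975,-0.0505,0.002,81.4],[0.34,-0.1975,-0.0505,0.002,81.4],[0.34,-0.1975,-0.0505,0.002,81.4],[0.34,-0.1975,-0.0505,0.002,81.4],[0.34,-0.1975,-0.0505,0.002,81.4],[0.34,-0.1975,-0.0505,0.002,81.4]],
  ],
  grip_force=12,
)

```text
time_s: 1.35
tcp_pos: [0.3891, 0.3702, 0.2355]
tcp_rot: [[0.278, 0.961, -0.0], [0.961, -0.278, -0.0], [-0.0, -0.0, -1.0]]
contact_force: [-0.1, -0.5, -0.6]
width: 0.0316
gripper_force: 0.0
```

Run:
```python
from h import *
go(.3893,.3696,.165,-16.3)
from cell import *
o=[]
for n in("top","side"):
    d=get_image(n);D[n]=d
    im=np.ascontiguousarray(d["color"][:,:,::-1]);q=proj(n,(.3893,.3696,.1613))
    x,y=int(q[0])-40,max(int(q[1])-37,0);o.append(cv2.resize(im[y:y+75,x:x+80],(400,375),interpolation=cv2.INTER_CUBIC));print(n,x,y,q.round(1))
cv2.imwrite("pics/g1.png",np.hstack(o))
```

```text
t 1.35 pos [0.3891 0.3702 0.2355] yaw -16.14 shift mm [-0.5  0.4 70.5] spin 0.16 F [-0.1 -0.5 -0.6] w 0.0316
top 102 246 [142.1 283.7]
side 174 87 [214.5 124.7]
```

View pics/g1.png

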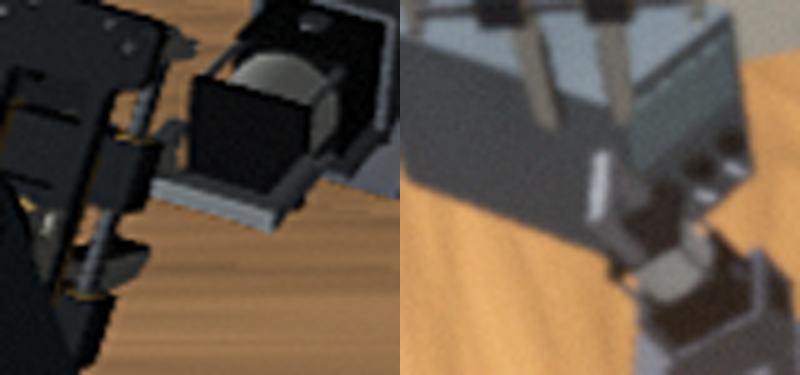

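Top crop: the open gripper is left of the handle because of parallax. Side crop: the fingers at x≈540 and 615 straddle the bar at (600,190). I'll descend and close softly.

Emit:
apply_moves(
  series=[
    [[0.34,0,0,0.025,0],[0.34,0,0,0.045,0],[0.34,0,0,0.058,0],[0.34,0,0,0.066,0],[0.34,0,0,0.07,0],[0.34,0,0,0.07,0]],
  ],
)

```text
time_s: 1.95
tcp_pos: [0.389, 0.3702, 0.1652]
tcp_rot: [[0.28, 0.96, -0.001], [0.96, -0.28, -0.001], [-0.001, -0.0, -1.0]]
contact_force: [-0.4, -0.6, 0.2]
width: 0.0316
gripper_force: 0.0
```

Emit:
apply_moves(
  series=[
    [[0.0,0,0,0,0],[0.0,0,0,0,0],[0.0,0,0,0,0],[0.0,0,0,0,0],[0.0,0,0,0,0],[0.0,0,0,0,0],[0.0,0,0,0,0],[0.0,0,0,0,0]],
  ],
  grip_force=12,
)

```text
time_s: 2.62
tcp_pos: [0.3895, 0.3704, 0.1662]
tcp_rot: [[0.28, 0.96, 0.001], [0.96, -0.28, 0.001], [0.001, 0.001, -1.0]]
contact_force: [0.2, -1.5, 5.5]
width: 0.0153
gripper_force: 12.0
```

Emit:
apply_moves(
  series=[
    [[0.0,0,-0.002,-0.0035,0],[0.0,0,-0.005,-0.0087,0],[0.0,0,-0.0085,-0.0147,0],[0.0,0,-0.012,-0.0208,0],[0.0,0,-0.0155,-0.0268,0],[0.0,0,-0.019,-0.0329,0],[0.0,0,-0.0225,-0.039,0],[0.0,0,-0.026,-0.045,0],[0.0,0,-0.0285,-0.0494,0],[0.0,0,-0.03,-0.052,0],[0.0,0,-0.03,-0.052,0]],
  ],
)

```text
time_s: 3.53
tcp_pos: [0.3601, 0.3789, 0.2184]
tcp_rot: [[0.28, 0.96, 0.001], [0.96, -0.28, 0.001], [0.001, 0.0, -1.0]]
contact_force: [0.5, -0.3, -2.5]
width: 0.0155
gripper_force: 12.0
```

Emit:
apply_moves(
  series=[
    [[0.0,0,-0.005,-0.008,0],[0.0,0,-0.01,-0.017,0],[0.0,0,-0.012,-0.03,0],[0.0,0,-0.012,-0.045,0],[0.0,0,-0.012,-0.06,0],[0.0,0,-0.012,-0.075,0],[0.0,0,-0.012,-0.085,0],[0.0,0,-0.012,-0.09,0],[0.0,0,-0.012,-0.09,0],[0.0,0,-0.012,-0.09,0]],
  ],
)

```text
time_s: 4.37
tcp_pos: [0.3483, 0.3819, 0.3072]
tcp_rot: [[0.28, 0.96, -0.001], [0.96, -0.28, -0.0], [-0.001, -0.001, -1.0]]
contact_force: [-1.3, 0.1, -5.9]
width: 0.0118
gripper_force: 12.0
```

Run:
```python
from h import *
from cell import *
go(.5602,-.1057,.3,-5.4)
o=[]
p=np.array(read_state()["tcp_pos"])-[0,0,.06]
for n in("top","side"):
    d=get_image(n)
    im=np.ascontiguousarray(d["color"][:,:,::-1]);q=proj(n,p)
    x,y=max(int(q[0])-40,0),max(int(q[1])-37,0);o.append(cv2.resize(im[y:y+75,x:x+80],(400,375),interpolation=cv2.INTER_CUBIC))
cv2.imwrite("pics/g2.png",np.hstack(o))
```

```text
t 4.3667 pos [0.3483 0.3819 0.3072] yaw -16.26 shift mm [-408.8  339.9    7.1] spin -10.86 F [-1.3  0.1 -5.9] w 0.0118
```

View pics/g2.png

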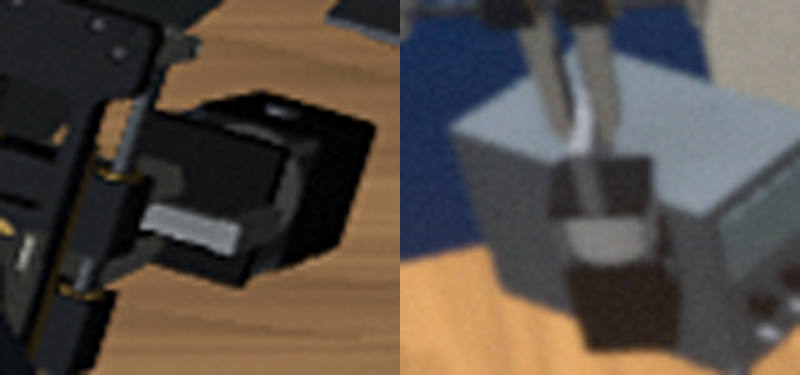

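The lamp is free and hangs upright with its bar flat in the pads. I'll grip it firmer and carry it over the mat.

Emit:
apply_moves(
  series=[
    [[0,-0.004,0.0034,0,0],[0,-0.012,0.01,0,0],[0,-0.0285,0.024,0,-1],[0,-0.049,0.041,0,-2],[0,-0.0735,0.061,0,-3],[0,-0.102,0.085,0,-4],[0,-0.131,0.109,0,-5],[0,-0.1595,0.1325,0,-6],[0,-0.188,0.156,0,-7],[0,-0.2165,0.18,0,-8],[0,-0.245,0.204,0,-9],[0,-0.274,0.228,0,-10],[0,-0.3025,0.2515,0,-10.9],[0,-0.331,0.275,0,-10.9],[0,-0.3555,0.2955,0,-10.9],[0,-0.376,0.3125,0.002,-10.9],[0,-0.3925,0.326,0.004,-10.9],[0,-0.4025,0.3345,0.006,-10.9],[0,-0.4085,0.3395,0.007,-10.9],[0,-0.4088,0.3399,0.007,-10.9]],
  ],
  grip_force=25,
)

```text
time_s: 6.13
tcp_pos: [0.5606, -0.1067, 0.3001]
tcp_rot: [[0.094, 0.996, -0.001], [0.996, -0.094, -0.0], [-0.0, -0.001, -1.0]]
contact_force: [0.4, -0.3, -5.0]
width: 0.0115
gripper_force: 25.0
```

Run:
```python
from h import *
from cell import *
go(.5602,-.1057,.19,-5.4)
o=[]
p=np.array(read_state()["tcp_pos"])-[0,0,.12]
for n in("top","side"):
    d=get_image(n)
    im=np.ascontiguousarray(d["color"][:,:,::-1]);q=proj(n,p)
    x,y=max(int(q[0])-50,0),max(int(q[1])-60,0);print(n,x,y);o.append(cv2.resize(im[y:y+100,x:x+100],(400,400),interpolation=cv2.INTER_CUBIC))
cv2.imwrite("pics/g3.png",np.hstack(o))
```

```text
t 6.1333 pos [ 0.5606 -0.1067  0.3001] yaw -5.42 shift mm [  0.9  -0.4 110.1] spin -0.02 F [ 0.4 -0.3 -5. ] w 0.0115
top 298 147
side 270 144
```

View pics/g3.png

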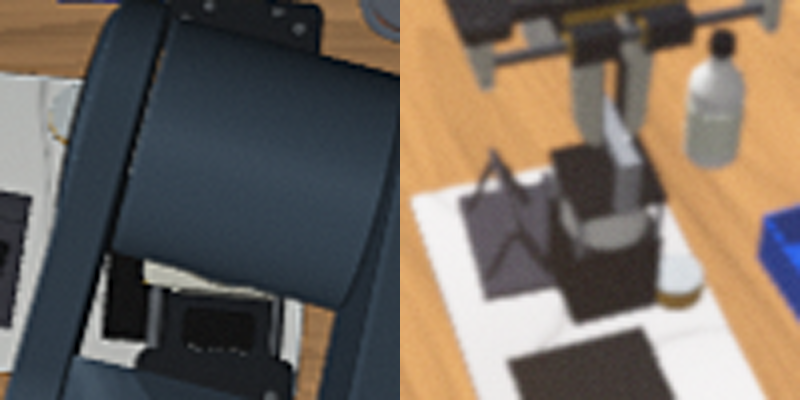

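The lamp hangs upright over the mat in the side view. I'll lower it.

Emit:
apply_moves(
  series=[
    [[0,0.001,0,0.01,0],[0,0.001,0,0.03,0],[0,0.001,0,0.055,0],[0,0.001,0,0.08,0],[0,0.001,0,0.1,0],[0,0.001,0,0.11,0],[0,0.001,0,0.116,0],[0,0.001,0,0.118,0],[0,0.001,0,0.118,0]],
  ],
)

```text
time_s: 6.98
tcp_pos: [0.5611, -0.1044, 0.1831]
tcp_rot: [[0.093, 0.996, 0.001], [0.996, -0.093, -0.0], [-0.0, 0.001, -1.0]]
contact_force: [0.5, -0.0, -5.3]
width: 0.0116
gripper_force: 25.0
```

Emit:
apply_moves(
  series=[
    [[0,0,0,0.0015,0],[0,0,0,0.003,0],[0,0,0,0.0045,0],[0,0,0,0.006,0],[0,0,0,0.006,0]],
  ],
)

```text
time_s: 7.4
tcp_pos: [0.5611, -0.1047, 0.1771]
tcp_rot: [[0.093, 0.996, 0.001], [0.996, -0.093, -0.0], [-0.0, 0.001, -1.0]]
contact_force: [-0.2, 0.5, -1.6]
width: 0.0116
gripper_force: 25.0
```

Emit:
apply_moves(
  series=[
    [[0,0,0,0,0],[0,0,0,0.0005,0],[0,0,0,0.0005,0]],
  ],
)

```text
time_s: 7.65
tcp_pos: [0.5613, -0.1046, 0.177]
tcp_rot: [[0.093, 0.996, 0.002], [0.996, -0.093, -0.0], [-0.0, 0.002, -1.0]]
contact_force: [-0.0, 2.9, 5.0]
width: 0.0113
gripper_force: 25.0
```

Down on the mat. I'll ease the grip and then open.

Emit:
apply_moves(
  series=[
    [[0,0,0,0,0],[0,0,0,0,0],[0,0,0,0,0]],
  ],
  grip_force=3,
)

```text
time_s: 7.9
tcp_pos: [0.5611, -0.1047, 0.1766]
tcp_rot: [[0.093, 0.996, 0.001], [0.996, -0.093, -0.0], [-0.0, 0.001, -1.0]]
contact_force: [-0.2, 1.3, 4.0]
width: 0.0122
gripper_force: 3.0
```

Emit:
apply_moves(
  series=[
    [[0.18,0,0,0,0],[0.25,0,0,0,0],[0.32,0,0,0,0],[0.32,0,0,0,0],[0.32,0,0,-0.015,0],[0.32,0,0,-0.035,0],[0.32,0,0,-0.06,0],[0.32,0,0,-0.085,0],[0.32,0,0,-0.085,0]],
  ],
)

```text
time_s: 8.65
tcp_pos: [0.5624, -0.1051, 0.2658]
tcp_rot: [[0.093, 0.996, 0.007], [0.996, -0.093, -0.002], [-0.001, 0.007, -1.0]]
contact_force: [0.9, 0.2, 1.0]
width: 0.0296
gripper_force: 0.0
```

Run:
```python
from h import *
go(.5335,-.3656,.23,-8.4)
```

```text
t 8.65 pos [ 0.5624 -0.1051  0.2658] yaw -5.35 shift mm [-262.    -4.7   36.1] spin 3.05 F [0.9 0.2 1. ] w 0.0296
```

Emit:
apply_moves(
  series=[
    [[0.27,-0.01,0,0,0.5],[0.27,-0.03,0,0,1],[0.27,-0.06,-0.001,0,1.5],[0.27,-0.095,-0.002,0,2],[0.27,-0.13,-0.003,0.01,3],[0.27,-0.165,-0.004,0.02,3],[0.27,-0.2,-0.005,0.03,3],[0.27,-0.23,-0.005,0.036,3],[0.27,-0.252,-0.005,0.036,3],[0.27,-0.262,-0.005,0.036,3],[0.27,-0.262,-0.005,0.036,3],[0.27,-0.262,-0.005,0.036,3]],
  ],
)

```text
time_s: 9.65
tcp_pos: [0.5311, -0.3646, 0.2244]
tcp_rot: [[0.146, 0.989, -0.001], [0.989, -0.146, 0.001], [0.001, -0.001, -1.0]]
contact_force: [0.1, 0.6, -0.5]
width: 0.025
gripper_force: 0.0
```

Run:
```python
from h import *
from cell import *
go(.5335,-.3656,.116,-8.4)
o=[]
for n,P in(("top",(.56,-.105,.08)),("side",(.56,-.105,.09)),("side",(.5335,-.3656,.11))):
    d=get_image(n);im=np.ascontiguousarray(d["color"][:,:,::-1]);np.savez(f"pics/{n}1.npz",**d)
    q=proj(n,P);x,y=max(int(q[0])-22,0),max(int(q[1])-32,0);print(n,x,y);o.append(cv2.resize(im[y:y+64,x:x+44],(264,384),interpolation=cv2.INTER_CUBIC))
cv2.imwrite("pics/g4.png",np.hstack(o))
```

```text
t 9.65 pos [ 0.5311 -0.3646  0.2244] yaw -8.39 shift mm [ -0.7   2.7 108.4] spin 0.01 F [ 0.1  0.6 -0.5] w 0.025
top 324 178
side 297 193
side 333 274
```

View pics/g4.png

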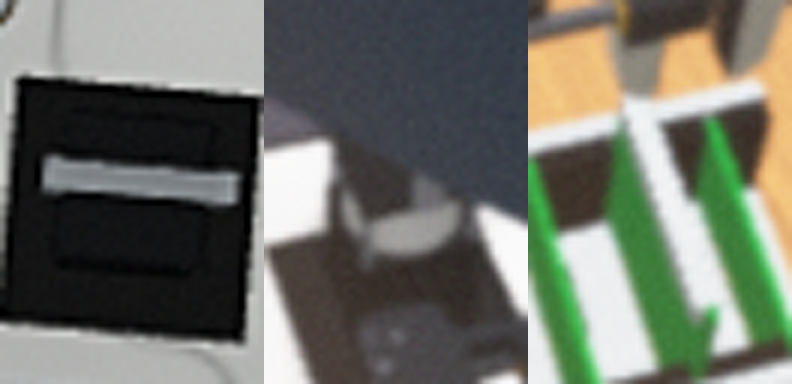

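The lamp stands upright, with its bar at crop (139,181) within the mat. The fingers are above the rail.

Run:
```python
from h import *
print(cast("top",(346.75,207.75),.171).round(4))
print(tri((428+75.5/8-.5,200+144.5/8-.5),(349.9,290.2)))
print(tri((428+370.5/8-.5,200+186.5/8-.5),(333+178/6-.5,274+298/6-.5)))
# proj of fitted rail ends on side for comparison
u=np.array([np.sin(np.radians(8.4)),np.cos(np.radians(8.4))])*.045
for k in(1,-1): print(proj("side",(*(np.array([.5335,-.3656])+k*u),.118)).round(1))
```

```text
[ 0.5607 -0.1026  0.171 ]
(array([ 0.5399529 , -0.32386788,  0.10963721]), np.float64(0.000168486477748786))
(array([ 0.52584994, -0.40949107,  0.11751593]), np.float64(0.0009959417054194886))
[349.7 287.4]
[363.  323.1]
```

Emit:
apply_moves(
  series=[
    [[0.27,-0.001,0.0025,0.01,0],[0.27,-0.001,0.0025,0.03,0],[0.27,-0.001,0.0025,0.055,0],[0.27,-0.001,0.0025,0.075,0],[0.27,-0.001,0.0025,0.09,0],[0.27,-0.001,0.0025,0.1,0],[0.27,-0.001,0.0025,0.106,0],[0.27,-0.001,0.0025,0.108,0],[0.27,-0.001,0.0025,0.108,0],[0.27,-0.001,0.0025,0.108,0]],
  ],
)

```text
time_s: 10.63
tcp_pos: [0.5341, -0.3666, 0.118]
tcp_rot: [[0.145, 0.989, 0.001], [0.989, -0.145, -0.001], [-0.001, 0.001, -1.0]]
contact_force: [-0.3, 0.4, -0.2]
width: 0.0248
gripper_force: 0.0
```

Emit:
apply_moves(
  series=[
    [[0.0,0,0,0,0],[0.0,0,0,0,0],[0.0,0,0,0,0],[0.0,0,0,0,0],[0.0,0,0,0,0],[0.0,0,0,0,0],[0.0,0,0,0,0]],
  ],
  grip_force=15,
)

```text
time_s: 11.22
tcp_pos: [0.5339, -0.3665, 0.1177]
tcp_rot: [[0.145, 0.989, 0.001], [0.989, -0.145, -0.001], [-0.0, 0.001, -1.0]]
contact_force: [-0.1, 0.3, 6.1]
width: 0.0096
gripper_force: 15.0
```

Emit:
apply_moves(
  series=[
    [[0.0,0,0,-0.003,0],[0.0,0,0,-0.009,0],[0.0,0,0,-0.018,0],[0.0,0,0,-0.028,0],[0.0,0,0,-0.038,0],[0.0,0,0,-0.05,0],[0.0,0,0,-0.065,0],[0.0,0,0,-0.085,0],[0.0,0,0,-0.11,0],[0.0,0,0,-0.135,0],[0.0,0,0,-0.16,0],[0.0,0,0,-0.18,0],[0.0,0,0,-0.192,0],[0.0,0,0,-0.2,0],[0.0,0,0,-0.2,0]],
  ],
)

```text
time_s: 12.47
tcp_pos: [0.5339, -0.3666, 0.3188]
tcp_rot: [[0.145, 0.989, 0.002], [0.989, -0.145, -0.001], [-0.001, 0.002, -1.0]]
contact_force: [0.9, 0.4, -0.8]
width: 0.0099
gripper_force: 15.0
```

Run:
```python
from h import *
# easel x=0 line from strut-base points, yaw
S=np.array([[.588,.1041],[.5863,.0901],[.5759,.031],[.5731,.0154]]);m=S.mean(0)
v=np.linalg.svd(S-m)[2][0];print("yaw",np.degrees(np.arctan2(-v[0]*np.sign(v[1]),abs(v[1]))))
w=np.radians(-9.2);ex=np.array([np.cos(w),np.sin(w)]);ey=np.array([-np.sin(w),np.cos(w)])
c=np.array([.5697,.0607]);print("strut mid in easel-plate frame",(m-c)@ex,(m-c)@ey,"edges y",(S-c)@ey)
f=c+ex*((m-c)@ex+.007);print("foot",f.round(4), "lip x",[((np.array(p)-f)@ex+.007).round(4) for p in((.6027,.1055),(.5865,.0033))])
go(*f,.3177,-9.2)
```

```text
yaw -9.676125355580263
strut mid in easel-plate frame 0.01106982560216755 0.0012357532672815257 edges y [ 0.04576754  0.03167583 -0.02832668 -0.04417368]
foot [0.5875 0.0578] lip x [np.float64(0.0143), np.float64(0.0147)]
t 12.4667 pos [ 0.5339 -0.3666  0.3188] yaw -8.36 shift mm [427.7  -8.6   0.6] spin 0.84 F [ 0.9  0.4 -0.8] w 0.0099
```

Emit:
apply_moves(
  series=[
    [[0.0,0.004,0,0,0],[0.0,0.014,0,0,0],[0.0,0.032,-0.001,0,0],[0.0,0.058,-0.001,0,0],[0.0,0.09,-0.002,0,0],[0.0,0.125,-0.003,0,0],[0.0,0.16,-0.003,0,0.4],[0.0,0.195,-0.004,0,0.8],[0.0,0.23,-0.005,0,0.8],[0.0,0.265,-0.006,0,0.8],[0.0,0.3,-0.007,0,0.8],[0.0,0.335,-0.007,0,0.8],[0.0,0.365,-0.008,0,0.8],[0.0,0.39,-0.008,0,0.8],[0.0,0.41,-0.0085,0,0.8],[0.0,0.422,-0.0085,0,0.8],[0.0,0.427,-0.0085,0,0.8],[0.0,0.427,-0.0085,0,0.8],[0.0,0.427,-0.0085,0,0.8]],
  ],
)

```text
time_s: 14.05
tcp_pos: [0.5871, 0.0568, 0.3168]
tcp_rot: [[0.159, 0.987, -0.001], [0.987, -0.159, -0.0], [-0.0, -0.001, -1.0]]
contact_force: [0.7, -0.4, -1.3]
width: 0.01
gripper_force: 15.0
```

Run:
```python
from h import *
go(.5876,.0574,.135,-9.2)
```

```text
t 14.05 pos [0.5871 0.0568 0.3168] yaw -9.16 shift mm [  0.7   0.5 181.8] spin 0.04 F [ 0.7 -0.4 -1.3] w 0.01
```

Emit:
apply_moves(
  series=[
    [[0.0,0.0005,0.0005,0.01,0],[0.0,0.0005,0.0005,0.03,0],[0.0,0.0005,0.0005,0.06,0],[0.0,0.0005,0.0005,0.09,0],[0.0,0.0005,0.0005,0.12,0],[0.0,0.0005,0.0005,0.145,0],[0.0,0.0005,0.0005,0.162,0],[0.0,0.0005,0.0005,0.172,0],[0.0,0.0005,0.0005,0.177,0],[0.0,0.0005,0.0005,0.177,0],[0.0,0.0005,0.0005,0.177,0]],
  ],
)

```text
time_s: 14.97
tcp_pos: [0.5883, 0.0575, 0.1409]
tcp_rot: [[0.159, 0.987, 0.001], [0.987, -0.159, 0.0], [0.0, 0.001, -1.0]]
contact_force: [-1.0, 0.5, -0.4]
width: 0.0098
gripper_force: 15.0
```

Emit:
apply_moves(
  series=[
    [[0.0,0,0,0.002,0],[0.0,0,0,0.004,0],[0.0,0,0,0.006,0],[0.0,0,0,0.007,0],[0.0,0,0,0.007,0]],
  ],
)

```text
time_s: 15.38
tcp_pos: [0.5878, 0.0578, 0.133]
tcp_rot: [[0.159, 0.987, -0.0], [0.987, -0.159, -0.0], [-0.0, -0.0, -1.0]]
contact_force: [0.1, 0.2, -1.6]
width: 0.0097
gripper_force: 15.0
```

Emit:
apply_moves(
  series=[
    [[0.0,0,0,0.001,0],[0.0,0,0,0.002,0],[0.0,0,0,0.003,0],[0.0,0,0,0.003,0]],
  ],
)

```text
time_s: 15.72
tcp_pos: [0.5878, 0.0577, 0.1299]
tcp_rot: [[0.159, 0.987, -0.0], [0.987, -0.159, -0.0], [-0.0, -0.0, -1.0]]
contact_force: [-0.4, 0.0, -1.1]
width: 0.01
gripper_force: 15.0
```

Emit:
apply_moves(
  series=[
    [[0.0,0,0,0.0005,0],[0.0,0,0,0.001,0],[0.0,0,0,0.001,0]],
  ],
)

```text
time_s: 15.97
tcp_pos: [0.5882, 0.0577, 0.1297]
tcp_rot: [[0.159, 0.987, 0.001], [0.987, -0.159, -0.0], [0.0, 0.001, -1.0]]
contact_force: [0.1, 0.1, 4.5]
width: 0.0099
gripper_force: 15.0
```

The lower edge touches at the predicted trough floor height. I'll loosen the jaws, then lean the card back between the slack fingers.

Emit:
apply_moves(
  series=[
    [[0.0,0,0,0,0],[0.0,0,0,0,0],[0.12,0,0,0,0],[0.13,0,0,0,0],[0.13,0,0,0,0],[0.13,0,0,0,0]],
  ],
  grip_force=3,
)

```text
time_s: 16.47
tcp_pos: [0.5878, 0.0577, 0.1289]
tcp_rot: [[0.159, 0.987, -0.0], [0.987, -0.159, -0.0], [-0.0, -0.0, -1.0]]
contact_force: [0.3, -0.1, 0.5]
width: 0.0125
gripper_force: 0.0
```

Emit:
apply_moves(
  series=[
    [[0.135,0,-0.0015,0,0],[0.137,0,-0.003,0,0],[0.139,0,-0.0045,0,0],[0.141,0,-0.0065,0,0],[0.144,0,-0.0085,0,0],[0.148,0,-0.0105,0,0],[0.152,0,-0.0125,0,0],[0.156,0,-0.0145,0,0],[0.16,0,-0.0165,0.001,0],[0.165,0,-0.0185,0.001,0],[0.17,0,-0.021,0.001,0],[0.175,0,-0.0235,0.002,0],[0.18,0,-0.026,0.002,0],[0.185,0,-0.0285,0.003,0],[0.19,0,-0.031,0.003,0],[0.195,0,-0.033,0.004,0],[0.2,0,-0.035,0.004,0],[0.2,0,-0.035,0.004,0]],
  ],
)

```text
time_s: 17.97
tcp_pos: [0.553, 0.0634, 0.1251]
tcp_rot: [[0.159, 0.987, -0.0], [0.987, -0.159, -0.0], [-0.0, -0.0, -1.0]]
contact_force: [0.2, -0.2, 1.2]
width: 0.0188
gripper_force: 0.1
```

Emit:
apply_moves(
  series=[
    [[0.205,0,-0.002,0,0],[0.21,0,-0.004,0,0],[0.215,0,-0.006,0,0],[0.22,0,-0.008,0,0],[0.225,0,-0.01,0,0],[0.23,0,-0.0115,0,0],[0.23,0,-0.013,0,0],[0.23,0,-0.013,0,0]],
  ],
)

```text
time_s: 18.63
tcp_pos: [0.5403, 0.0654, 0.1252]
tcp_rot: [[0.159, 0.987, 0.0], [0.987, -0.159, -0.0], [-0.0, 0.0, -1.0]]
contact_force: [-0.6, -0.5, -0.1]
width: 0.0215
gripper_force: 0.0
```

Run:
```python
from h import *
from cell import *
go(.5876,.0574,.135,-9.2)
d=get_image("side");im=np.ascontiguousarray(d["color"][:,:,::-1])
q=proj("side",(.56,.06,.06));x,y=int(q[0])-45,int(q[1])-40;print(x,y)
cv2.imwrite("pics/g5.png",cv2.resize(im[y:y+70,x:x+90],(720,560),interpolation=cv2.INTER_CUBIC))
```

```text
t 18.6333 pos [0.5403 0.0654 0.1252] yaw -9.15 shift mm [-0.4 48.  -9.8] spin 0.05 F [-0.6 -0.5 -0.1] w 0.0215
252 153
```

View pics/g5.png

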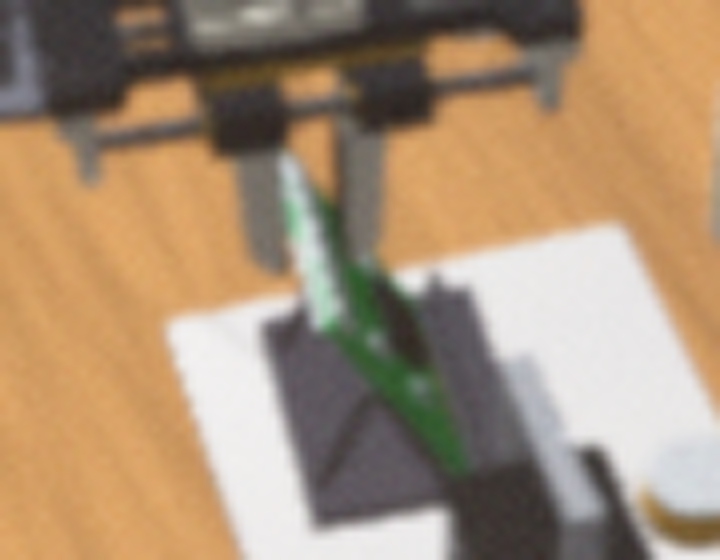

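The card leans on the struts (rail near (310,250), lower edge near (460,465)) and the finger force is zero. I'll open slowly and lift away.

Emit:
apply_moves(
  series=[
    [[0.25,0,0,0,0],[0.27,0,0,0,0],[0.29,0,0,0,0],[0.31,0,0,0,0],[0.33,0,0,0,0],[0.35,0,0,0,0],[0.35,0,0,0,0],[0.35,0,0,-0.004,0],[0.35,0,0,-0.012,0],[0.35,0,0,-0.025,0],[0.35,0,0,-0.045,0],[0.35,0,0,-0.07,0],[0.35,0,0,-0.1,0],[0.35,0,0,-0.13,0],[0.35,0,0,-0.15,0],[0.35,0,0,-0.16,0],[0.35,0,0,-0.16,0]],
  ],
)

```text
time_s: 20.1
tcp_pos: [0.5412, 0.0654, 0.2876]
tcp_rot: [[0.159, 0.987, 0.004], [0.987, -0.159, 0.0], [0.001, 0.004, -1.0]]
contact_force: [0.2, -0.3, 0.4]
width: 0.033
gripper_force: 0.0
```

Emit:
apply_moves(
  series=[
    [[0.35,0.02,-0.005,0,0],[0.35,0.05,-0.02,0,0],[0.35,0.085,-0.04,0,0],[0.35,0.12,-0.06,0,0],[0.35,0.15,-0.08,0,0],[0.35,0.18,-0.1,0,0],[0.35,0.2,-0.12,0,0],[0.35,0.22,-0.13,0,0],[0.35,0.23,-0.14,0,0],[0.35,0.23,-0.14,0,0],[0.35,0.23,-0.14,0,0]],
  ],
)

```text
time_s: 21.02
tcp_pos: [0.4383, 0.3147, 0.2839]
tcp_rot: [[0.158, 0.987, -0.002], [0.987, -0.158, -0.001], [-0.001, -0.001, -1.0]]
contact_force: [1.5, -0.4, -0.4]
width: 0.0326
gripper_force: 0.0
```

Run:
```python
from h import *
from cell import *
go(.5876,.0574,.135,-9.2)
D={n:get_image(n) for n in("top","side")}
im=D["top"]["color"].astype(int)
# rail: bright grey band on the dark easel area; green card pixels
x0,y0,x1,y1=258,180,312,245
hsv=cv2.cvtColor(D["top"]["color"],cv2.COLOR_RGB2HSV)
g=cv2.inRange(hsv,(40,80,30),(85,255,255));g[:y0]=0;g[y1:]=0;g[:,:x0]=0;g[:,x1:]=0
ys,xs=np.nonzero(g);print("green bbox",xs.min(),xs.max(),ys.min(),ys.max(),len(xs))
r=cv2.minAreaRect(np.float32(np.c_[xs,ys]));print(r)
w=np.radians(-9.2);F=np.array([.5876,.0584])
ex=np.array([np.cos(w),np.sin(w)]);ey=np.array([-np.sin(w),np.cos(w)])
for p in cv2.boxPoints(r):
    for z in(.02,.115):
        c=cast("top",p,z,D)[:2]-F;print(p.round(1),z,"easel dx,dy mm",(c@ex*1e3).round(1),(c@ey*1e3).round(1))
# lamp bar
m=(im.min(2)>90).astype(np.uint8)*255;q=np.zeros_like(m);q[195:225,332:364]=m[195:225,332:364]
n,l,s,c=cv2.connectedComponentsWithStats(q);i=1+s[1:,4].argmax();print("lamp bar",s[i],cast("top",c[i],.171,D).round(4))
```

```text
t 21.0167 pos [0.4383 0.3147 0.2839] yaw -9.08 shift mm [-230.3  188.2  148.9] spin 0.12 F [ 1.5 -0.4 -0.4] w 0.0326
green bbox 258 302 199 224 513
((279.729736328125, 211.1216278076172), (41.9217414855957, 20.056676864624023), 9.462321281433105)
[257.4 217.6] 0.02 easel dx,dy mm -50.7 61.0
[257.4 217.6] 0.115 easel dx,dy mm -53.3 45.7
[260.7 197.8] 0.02 easel dx,dy mm 2.5 61.2
[260.7 197.8] 0.115 easel dx,dy mm -4.4 45.9
[302.1 204.7] 0.02 easel dx,dy mm 1.2 -50.4
[302.1 204.7] 0.115 easel dx,dy mm -5.6 -56.6
[298.8 224.5] 0.02 easel dx,dy mm -51.8 -50.0
[298.8 224.5] 0.115 easel dx,dy mm -54.3 -56.3
lamp bar [332 204  32   8 147] [ 0.5607 -0.1028  0.171 ]
```

```bash
python3 -c "
from cell import *
print(finish_job())"
```

```text
the job is handed in; nothing more can be done
None
```

The job is handed in at about 21 s of robot time: the lamp stands upright on the mat about 3 mm off its measured centre, and the tall card leans on the easel, lower edge in the trough and centred to about 1 mm; the judge's result was not shown.

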